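# Latch a club shaft into the spring hold-down fixture

### The arm

A 6-joint arm with a two-finger parallel gripper is mounted at the origin on the work surface. World frame = base frame: x ahead of the robot, y to its left, z up, the work surface at z = 0. Lengths are in m, angles in rad, forces in N, time in s.
With the tool pointing down it reaches from about 0.375 to 0.9 m from the base axis. Payload 3.1 kg.
Tool frame: the origin (TCP) lies at the very end of the fingers, on their centre line; the grasp point (between the pads) lies 19 mm behind it (robot.hold_point_z is the z of the grasp point in the tool frame, in m); z points along the fingers, y is the direction in which the jaws open and shut (so a half turn about z gives the same grasp; the last joint's range is limited). The gripper opens to 87 mm and grips with 3 to 60 N. Pads are 19 mm wide; open, the fingers measure 117 mm over their backs; the gripper's body (75 mm by 190 mm) begins 51 mm behind the grasp point.
Start: joints at [1.127, 0.527, 1.433, -0, 1.181, -0.178], TCP at [0.164, 0.603, 0.223] pointing down, gripper open.
Joint ranges: [-3.08, 3.08], [-0.75, 2.2], [0.22, 2.44], [-1.43, 4.57], [0, 2.65], [-2.85, 2.85]. Speed limits (rad/s): [2.79, 2.79, 3.14, 3.14, 3.14, 3.14].

### API

Orientations are given as a unit quaternion [x, y, z, w].
In Python, from rig import robot, viewer, spotter gives the robot as it stands.
- The arm moves only by the shell command python3 -m crank 'ROWS' [FORCE]. ROWS is text: rows parted by semicolons, each of 7 numbers parted by spaces: the turn, a rotation vector about the tool's x, y, z in units of 5 degrees (1.0 is 5 degrees), then the shift along the tool's x, y, z in units of 40 mm (1.0 is 40 mm), then the gripper's target within -1 to 1 (shut at 1, half-way at 0, fully open at -1). A call has 1 to 5 rows; each row shifts and turns the pose as measured when the row begins, along the tool's axes as they then stand; what a row does not reach is not made up. A row lasts 1/8 s, in which the tool goes at most 62.5 mm and 10.7 degrees, less where a joint would pass 70% of its speed; a pose out of reach is approached as far as the arm can. A call is refused whole if a number of a shift passes 1 or a number of a turn 1, either way. A call with a gripper value outside its range is refused whole. The fingers move at their own pace and stop on an object; FORCE is the grip in N (left out, the last holds). Time passes only in rows, so rows that do not move let the fingers close. It gives the time, the measured TCP pose, the force and the opening at its end, in the units of the state.
- robot.get_obs(): the state, without advancing time (a new reading comes with each control period).
- viewer.camera(name): name is "side" or "top"; returns a dict with "img" (480x640x3 uint8, red, green, blue), "camera_matrix" (3x3 intrinsics, pixels), "xyz" and "attitude" of the camera in the world. Camera axes: x right, y down, z forward; pixel columns grow to the right and rows downward; lengths in m; the calibration is good to about 2 mm. A picture is of the moment at which its call begins. There is no depth.
- robot.hand_in(): hands the job in, once; it reports no verdict.
Trained networks look in a picture, given as the dict that the camera call returned (one of the last four; its "shot" number tells which), for a name from the list of things; names that differ only in an ending like _2 or _b are one class to them, and where a whole thing is asked for, a point or a joint stands for the part that bears it (a point fixed in the world has none). Each returns a list of dicts, best first, with "score" (0 to 1); they miss things now and then, are a little off and sometimes report something else, mostly with a low value. They report only what shows in the picture. A call takes as long as a camera call.
- spotter.boxes_of(name, picture): "at" ([x, y, z] in m, in the coordinates of the camera as it stood for that picture, good to about 4 mm: the middle of the surface that is visible of it).
The state is a dict: "time": time; "q": joint angles; "joint_velocities": joint speeds; "joint_torque": joint torques, N m; "position": TCP position; "tool_rot": TCP orientation; "ft_force": force on the tool from outside, world axes, zero at the start; "moment": the same for the moment, N m; "grip_width": finger opening in m.
Only numpy, scipy, OpenCV 4.12 (cv2) and the standard library are available. Lean on these libraries where they do the work, as an engineer would, in place of code of your own. Each camera call takes 0.05 s, during which the arm holds its last target.

### The job

Push the club shaft along its V-blocks until its bare steel end rests against the end stop. Then press the spring-loaded hold-down bar fully down over the shaft and, keeping it down, slide the bolt on top of the bar all the way out under the keeper, so that the bar stays latched when you let go. Do not knock the other things on the bench about.

Things in the scene. Friction and masses are not known exactly. Their poses are not given: they have to be found in the camera images.
- fixture: Shaft fixture, fixed to the bench: aluminium plate 260 x 260 x 12 mm (x -130..130, y -140..120). Origin: plate's underside; z up; y along the shaft, from end stop to rubber grip; x across it, hinge at +x (far from the robot), keeper at -x. Shaft axis at x = 30, z = 60 mm. V-blocks at y = -70 and 65, 67 mm high; end stop 84 mm high; hinge cheeks (x 95..125, y +-38) 92 mm high.
- stop_face (a point): Point on the end stop's face (which looks to the fixture's +y), at the height of the shaft's axis, 60 mm above the bench; axes as the fixture's. The shaft's bare end must come to rest here.
- hinge_line (a point): Middle of the bar's hinge pin, 78 mm above the bench, at x = 110 mm in the fixture; the pin lies along the fixture's y.
- keeper (a point): Middle of the underside of the keeper, a steel bridge 14 mm in x, 64 mm in y, on two legs at y = +-25 mm, at x = -105 mm in the fixture; underside 95.5 mm, top 103.5 mm above the bench. The bolt goes under it, between the legs.
- bar (a joint): Hold-down bar's angle (rad): 0 = level, down on its stop; 0.65 = raised by its torsion spring, as at the start. Steel strip 200 x 44 x 8 mm from the hinge to -x, mid-plane through the hinge line. Spring lifts with 0.4 N m raised, 0.9 level (10 N at 90 mm from the hinge); unlatched it snaps up. Down, its top is 82 mm above the bench and clears the shaft by 2 mm. Latched, it may rise by 0.013.
- bar_press (a point): Point on the bar's flat top, 90 mm from the hinge line, mid-width: the clear place to press. Moves with the bar; x points along the bar from its free end to the hinge, z is the normal of its top. The top is clear of fittings from the hinge to the fin (its face is 126 mm from the hinge).
- bolt (a joint): Slide of the bolt towards the bar's free end (m): 0 = drawn back, 0.025 = fully out. Stays where left; takes about 2 N. Bolt 16 mm wide, 10 high, top 93 mm above the bench when the bar is down: passes 2.5 mm under the keeper only with the bar fully down. Its tip meets the keeper after 10 mm of slide and is through at 24. If out while the bar is raised, it strikes the keeper from above.
- bolt_fin (a point): Middle of the bolt's upright fin, a plate 8 mm along the bar, 30 mm across, rising 25 mm above the bar's top; this point is 18 mm above the bar's top, 130 mm from the hinge when drawn back. Pushing the fin towards the bar's free end slides the bolt. Two low guides over the bolt lie beyond it, 166 mm and more from the hinge. Axes as bar_press.
- shaft_bare_end (a point): Centre of the shaft's bare end face. The loose shaft lies in the V-blocks along the fixture's y: steel 16 mm diameter, 200 mm long, then a black rubber grip 27 mm diameter, 80 mm long; about 0.18 kg. Starts 15 to 40 mm from the end stop. It may have rolled: only its y axis, from this end to the grip, has meaning.
- shaft_grip_end (a point): Centre of the shaft's other end, the flat end of the rubber grip (27 mm diameter), 280 mm along the shaft from its bare end, 60 mm above the bench; nothing is beneath or beyond it. Push here, along the shaft.
- tape_roll_mid (a point): Bystander: roll of paper tape lying flat, 100 mm diameter, 25 mm high; its centre.
- solvent_can_mid (a point): Bystander: upright metal can, 66 mm diameter, 110 mm high; its centre.
- ferrule_pot_mid (a point): Bystander: grey plastic pot, 70 mm across, 50 mm high; its centre.

How it is judged:
On the way, in this order (a step that is already met when the one before it is completed fails the run):
1. the shaft's bare end is against the end stop while the bar is still up (y of shaft_bare_end in the frame of stop_face below 0.003 m and value of joint bar above 0.3 rad), for 0.1 s.
2. the bar is pressed fully down, bolt still short of the keeper (value of joint bar below 0.015 rad and value of joint bolt below 0.01 m), for 0.1 s.
At the end, for the whole second after the job is handed in: The bar is down (below 0.03 rad) and at rest, held by the bolt, which is slid out by more than 19 mm under the keeper; the shaft lies in its V-blocks (within 0.03 rad of the fixture's y) with its bare end within 4 mm of the end stop and within 6 mm of the stop point, at rest (value of joint bar below 0.03 rad and value of joint bolt above 0.019 m and velocity of joint bar below 0.05 rad/s and y of shaft_bare_end in the frame of stop_face below 0.004 m and distance between shaft_bare_end and stop_face below 0.006 m and horizontal distance between shaft_grip_end and stop_face above 0.275 m and angle between the y axis of shaft_bare_end and the y axis of fixture, either way round below 0.03 rad and linear speed of shaft below 0.01 m/s); the robot touches nothing.
It fails at once if a bystander is moved by more than 30 mm (distance of any of tape_roll_mid, solvent_can_mid, ferrule_pot_mid from where it was at the start of the episode above 0.03 m).
It also fails if it takes over 48 s, if anything falls off the work surface, if the arm or the gripper's body presses on something with over 40 N, if the wrist force passes 120 N, or if a joint passes its speed limit or range.

## Working session

There is one attempt and no reset: what is moved stays moved. The work goes in short steps, Python scripts to look and compute and a shell command to move; the robot and the scene stay as the last step left them, time stands still between calls to the robot, and variables do not carry over. Pictures are saved under pics/ and viewed, and the job is handed in when it is done.

```bash
ls; mkdir -p pics; python3 - <<'E'
from rig import robot, viewer, spotter
import cv2
print(robot.get_obs())
for n in ("side","top"):
    c=viewer.camera(n); cv2.imwrite(f"pics/{n}0.png",c["img"][:,:,::-1]); print(n,c["camera_matrix"],c["xyz"],c["attitude"],c["shot"])
    for t in ["fixture","bar","bolt","keeper","bolt_fin","bar_press","shaft_bare_end","shaft_grip_end","stop_face","tape_roll_mid","solvent_can_mid","ferrule_pot_mid"]:
        try:
            r=spotter.boxes_of(t,c)
            print(t,[(x["score"],x["at"]) for x in r[:2]], r[0].keys() if r else "")
        except Exception as e: print(t,e)
E
```

```text
pics
{'time': 0.0, 'q': array([ 1.12653755e+00,  5.28416268e-01,  1.43389084e+00,  9.47974806e-06,
        1.18136985e+00, -1.78475293e-01]), 'joint_velocities': array([ 0.00044494,  0.00099517, -0.00216738, -0.00187817,  0.00089522,
       -0.00013402]), 'joint_torque': array([-3.19751489e-04, -4.40042675e+01, -1.76589632e+01,  6.32145884e-02,
        5.85199194e-02, -1.77932811e-04]), 'position': array([0.16380695, 0.60240949, 0.22160592]), 'tool_rot': array([ 1.32502653e-01,  9.91182103e-01, -9.90698898e-04, -3.23446559e-04]), 'ft_force': array([-0.24831978,  0.33652568,  0.01595291]), 'moment': array([ 0.0167611 , -0.01082981,  0.01713858]), 'grip_width': 0.08683864499424507}
side [[482.21017333   0.         317.8936343 ]
 [  0.         482.21017333 242.55004948]
 [  0.           0.           1.        ]] [-0.07399769 -0.69617687  0.61511599] [ 0.80346976 -0.30117166  0.18159838 -0.48036862] 1
fixture [(0.61, [0.0578, 0.1558, 0.9846])] dict_keys(['at', 'score'])
bar [(0.55, [0.067, -0.0051, 0.9294])] dict_keys(['at', 'score'])
bolt [] 
keeper [(0.86, [0.0621, 0.1541, 0.989])] dic
[... 1012 characters left out ...]
 [0.1393, 0.0291, 1.4348])] dict_keys(['at', 'score'])
bolt_fin [(0.48, [0.1344, 0.0151, 1.2662])] dict_keys(['at', 'score'])
bar_press [(0.93, [0.1343, -0.0101, 1.3031])] dict_keys(['at', 'score'])
shaft_bare_end [(0.67, [0.0269, -0.0095, 1.3881]), (0.35, [0.4004, -0.0551, 1.4234])] dict_keys(['at', 'score'])
shaft_grip_end [(0.65, [0.0283, -0.0117, 1.3823]), (0.59, [0.1409, 0.0303, 1.4367])] dict_keys(['at', 'score'])
stop_face [(0.65, [0.137, 0.033, 1.4372])] dict_keys(['at', 'score'])
tape_roll_mid [(0.67, [0.3991, -0.0575, 1.424]), (0.59, [0.1396, 0.0305, 1.4374])] dict_keys(['at', 'score'])
solvent_can_mid [(0.82, [0.4232, 0.0998, 1.3305])] dict_keys(['at', 'score'])
ferrule_pot_mid []
```

View pics/side0.png

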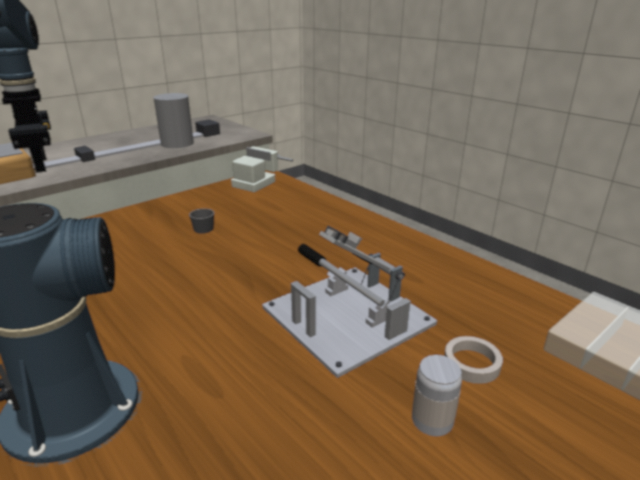

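View pics/top0.png

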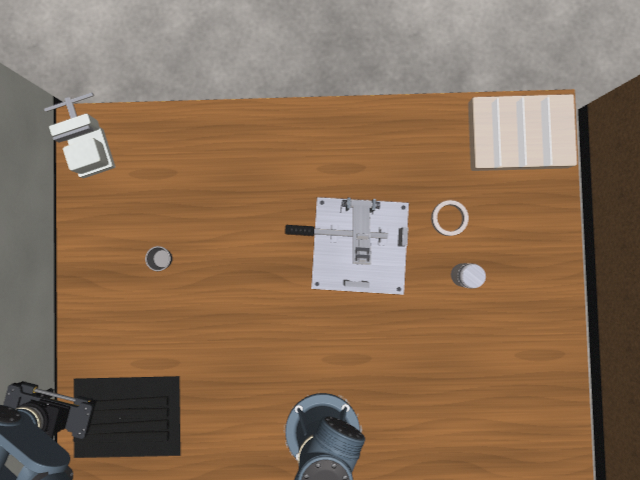

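```bash
python3 - <<'E'
import cv2
im=cv2.imread("pics/top0.png")[185:305,270:430]
cv2.imwrite("pics/topz.png",cv2.resize(im,None,fx=5,fy=5,interpolation=cv2.INTER_CUBIC))
im=cv2.imread("pics/side0.png")[215:375,250:450]
cv2.imwrite("pics/sidez.png",cv2.resize(im,None,fx=4,fy=4,interpolation=cv2.INTER_CUBIC)[:600])
E
```

```text
(no output)
```

View pics/topz.png

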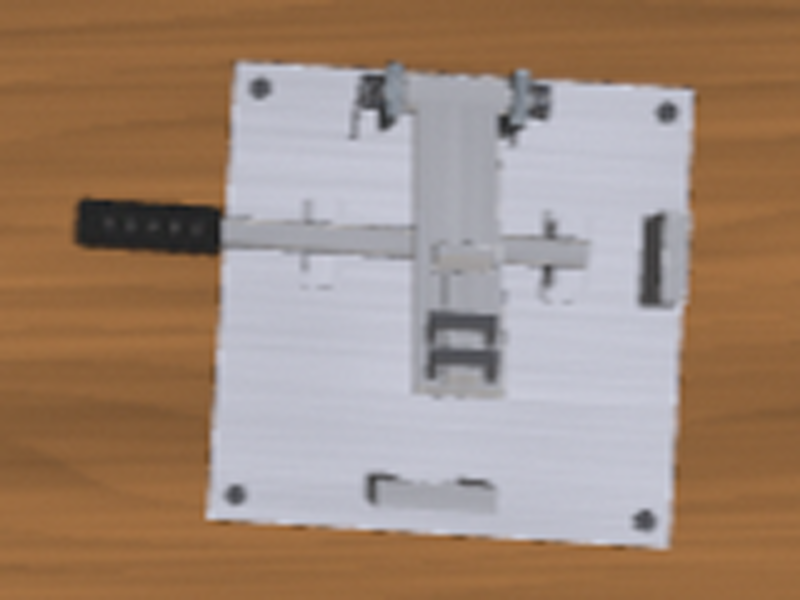

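View pics/sidez.png

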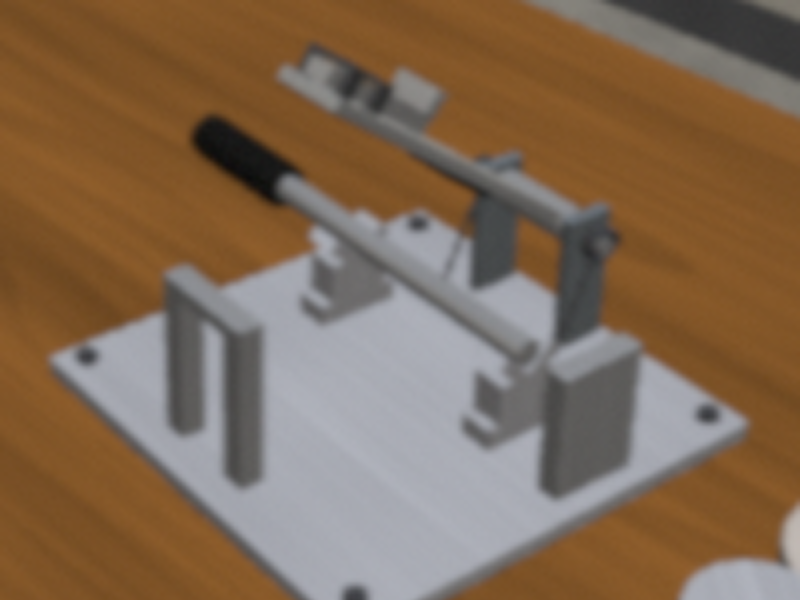

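```bash
cat > h.py <<'E'
import numpy as np
from scipy.spatial.transform import Rotation as R
from scipy.optimize import least_squares
def proj(c,P):
    p=R.from_quat(c["attitude"]).inv().apply(np.atleast_2d(P)-c["xyz"]); K=np.array(c["camera_matrix"])
    q=p@K.T; return q[:,:2]/q[:,2:]
def onplane(c,uv,z):
    K=np.array(c["camera_matrix"]); d=R.from_quat(c["attitude"]).apply(np.linalg.solve(K,[uv[0],uv[1],1])); o=np.array(c["xyz"])
    return o+d*(z-o[2])/d[2]
def fx(p,P):
    P=np.atleast_2d(P); c,s=np.cos(p[2]),np.sin(p[2])
    return np.c_[p[0]+c*P[:,0]-s*P[:,1],p[1]+s*P[:,0]+c*P[:,1],P[:,2]]
E
python3 - <<'E'
from h import *
from rig import viewer
T=viewer.camera("top");S=viewer.camera("side")
t=(np.array([[236,62],[694,90],[668,548],[207,518]])+.5)/5-.5+[270,185]
s=(np.array([[50,358],[748,420],[420,207]])+.5)/4-.5+[250,215]
C=np.array([[130,120,12],[130,-140,12],[-130,-140,12],[-130,120,12.]])/1000
def f(p,a=1,b=1): return np.r_[a*(proj(T,fx(p,C))-t).ravel(),b*(proj(S,fx(p,C[[3,1,0]]))-s).ravel()]
for a,b in((1,0),(0,1),(1,1)):
    r=least_squares(f,[.5,0,0],args=(a,b)); print(r.x,np.abs(r.fun).max())
p=r.x; np.save("p.npy",p)
u=lambda x,y:(np.array([x,y])+.5)/5-.5+[270,185]
v=lambda x,y:(np.array([x,y])+.5)/4-.5+[250,215]
def tofix(w): c_,s_=np.cos(p[2]),np.sin(p[2]); d=w[:2]-p[:2]; return np.array([c_*d[0]+s_*d[1],-s_*d[0]+c_*d[1]])*1000
print("bare T",tofix(onplane(T,u(589,255),.06)),"grip T",tofix(onplane(T,u(77,222),.06)))
print("bare S", tofix(onplane(S,v(529,352),.06)),"grip S",tofix(onplane(S,v(207,132),.06)))
print("stop top T",tofix(onplane(T,u(664,213),.084)),tofix(onplane(T,u(661,305),.084)))
print("bar end predicted px", )
h=lambda r,z,y=0:fx(p,[.110-r*np.cos(.65)-z*np.sin(.65),y,.078+r*np.sin(.65)*1+z*np.cos(.65)])
for n,P in dict(finTop=h(.130,.029),end=h(.2,0.004,.022),keep=fx(p,[-.105,0,.1035]),grip=fx(p,[.03,.17,.06])).items():
    print(n,P.round(4),(proj(T,P)-[270,185])*5,(proj(S,P)-[250,215])*4)
E
```

```text
[ 0.51609175 -0.11206419 -0.08903732] 0.36036686235337356
[ 0.51437969 -0.11042678 -0.0807868 ] 0.5402315015767272
[ 0.51506042 -0.11102902 -0.08429292] 0.9957034578245043
bare T [ 30.47594952 -80.15023788] grip T [ 32.10975851 199.84842736]
bare S [ 30.29463816 -76.69747487] grip S [ 29.97649681 202.95599082]
stop top T [  54.06771769 -115.58284386] [   4.70178695 -116.50536279]
bar end predicted px
finTop [[ 0.5041 -0.1101  0.1798]] [[457.05501685 315.98393342]] [[371.33245418 100.86144387]]
end [[ 0.4655 -0.0848  0.2022]] [[411.93919392 395.34664974]] [[276.67543698  65.02578254]]
keep [[ 0.4104 -0.1022  0.1035]] [[433.37297678 497.02566194]] [[213.16085406 297.14162436]]
grip [[0.5593 0.0558 0.06  ]] [[129.23574181 227.03875822]] [[237.54994546 152.41771253]]
```

The plate fit agrees to under 1 px in both views. The shaft's bare end is at about y −78 in the fixture frame, its grip end at about 201, and the stop face at about −116. I'll write a helper that reports the remaining distance in the tool's axes.

```bash
cat > go.py <<'E'
import sys
from h import *
from rig import robot
p=np.load("p.npy"); o=robot.get_obs()
Rt=R.from_quat(o["tool_rot"]); c,s=np.cos(p[2]),np.sin(p[2])
d=o["position"][:2]-p[:2]
F=R.from_euler("z",p[2])
print("t",o["time"].__round__(2),"TCP fix mm",(np.r_[c*d[0]+s*d[1],-s*d[0]+c*d[1],o["position"][2]]*1000).round(1),"F fix",F.inv().apply(o["ft_force"]).round(1),"w",round(o["grip_width"],3))
if len(sys.argv)>3:
    g=fx(p,np.array(list(map(float,sys.argv[1:4])))/1000)[0]
    Rg=R.from_matrix(F.as_matrix()@np.array([[-1,0,0],[0,1,0],[0,0,-1.]]))
    print("turn units",(np.degrees((Rt.inv()*Rg).as_rotvec())/5).round(2),"shift now",(Rt.inv().apply(g-o["position"])/.04).round(2),"shift in goal axes",(Rg.inv().apply(g-o["position"])/.04).round(2))
E
python3 go.py 30 245 120; python3 -m crank '0 0 -1 0 0 0 1;0 0 -1 0 0 0 1;0 0 0 0 0 0 1' 20; python3 go.py 30 245 120
```

```text
t 1.4 TCP fix mm [-409.8  682.   222.5] F fix [-0.  -1.2 -0.4] w 0.087
turn units [-0.   -0.   -2.08] shift now [-12.79  -8.76   2.56] shift in goal axes [-10.99 -10.92   2.56]
time: 1.78
position: [0.1641, 0.603, 0.2225]
tool_rot: [0.043, 0.999, -0.0, -0.0]
ft_force: [-0.5, -0.8, 0.1]
grip_width: 0.0649
t 1.77 TCP fix mm [-409.8  682.   222.5] F fix [-0.4 -0.8  0.1] w 0.065
turn units [-0.   -0.   -0.03] shift now [-11.02 -10.9    2.56] shift in goal axes [-11.   -10.92   2.56]
```

```bash
python3 -m crank '0 0 0 -1 -1 0 1;0 0 0 -1 -1 0 1;0 0 0 -1 -1 0 1;0 0 0 -1 -1 0 1;0 0 0 -1 -1 0 1' 20;python3 -m crank '0 0 0 -1 -1 0.2 1;0 0 0 -1 -1 0.2 1;0 0 0 -1 -1 0.2 1;0 0 0 -1 -1 0.2 1;0 0 0 -1 -1 0.2 1' | head -1; python3 go.py 30 245 120
```

```text
time: 2.4
position: [0.3492, 0.3849, 0.2229]
tool_rot: [0.043, 0.999, 0.003, 0.002]
ft_force: [0.3, 0.5, 0.4]
grip_width: 0.0153
time: 3.02
t 3.02 TCP fix mm [-1.000e-01  2.732e+02  1.838e+02] F fix [-0.   0.7  0.6] w 0.0
turn units [ 0.11  0.11 -0.12] shift now [-0.74 -0.71  1.6 ] shift in goal axes [-0.75 -0.71  1.6 ]
```

```bash
python3 -m crank '0.1 0.1 -0.1 -0.75 -0.7 0.8 1;0 0 0 0 0 0.8 1;0 0 0 0 0 0 1' | head -1; python3 go.py 30 245 42; python3 - <<'E'
from rig import *
import cv2
c=viewer.camera("side"); cv2.imwrite("pics/s1.png",cv2.resize(c["img"][200:380,220:460,::-1],None,fx=3,fy=3))
c=viewer.camera("top"); cv2.imwrite("pics/t1.png",cv2.resize(c["img"][150:310,230:430,::-1],None,fx=3,fy=3))
E
```

```text
time: 3.4
t 3.4 TCP fix mm [ 36.3 239.9 118.7] F fix [-0.7  0.2  0.1] w 0.001
turn units [ 0.    0.07 -0.16] shift now [0.17 0.12 1.92] shift in goal axes [0.16 0.13 1.92]
```

View pics/s1.png

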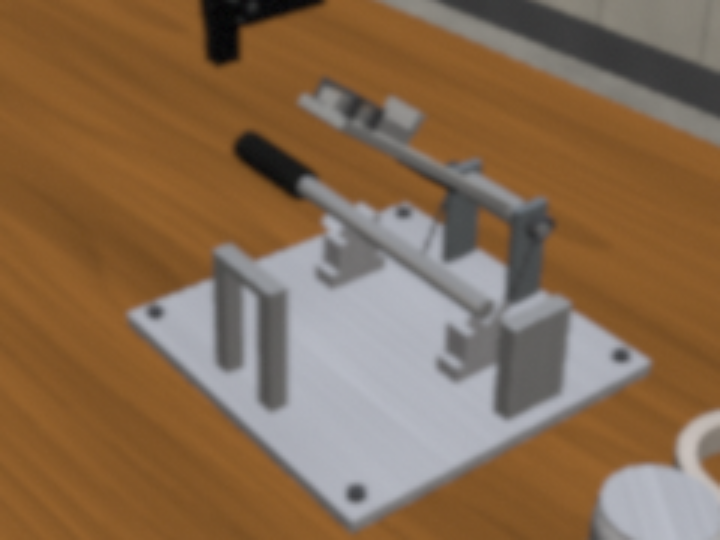

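View pics/t1.png

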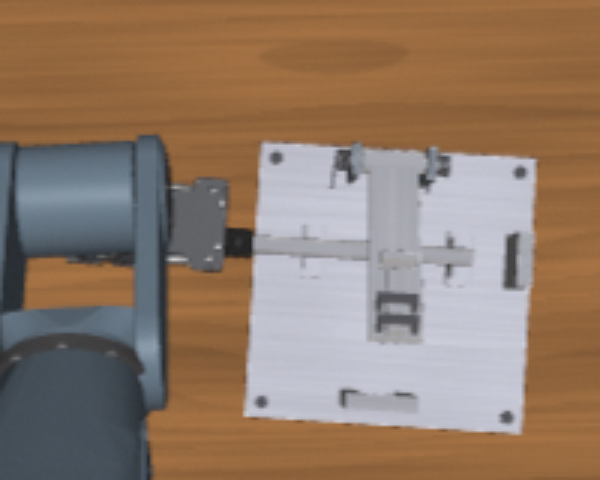

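The side view shows the closed fingers beyond the grip end (fingers at zoomed 220,40, grip end at 245,145). The way down is clear, so I'll lower.

```bash
python3 -m crank '0 0 -0.15 0.17 0.1 0.8 1;0 0 0 0 0 0.8 1;0 0 0 0 0 0.3 1;0 0 0 0 0 0 1' | head -1; python3 go.py 30 220 42
```

```text
time: 4.0
t 4.0 TCP fix mm [ 37.2 248.6  51.5] F fix [ 0.2 -0.6  0.7] w 0.001
turn units [0.03 0.31 0.05] shift now [ 0.19 -0.71  0.23] shift in goal axes [ 0.18 -0.72  0.24]
```

```bash
python3 -m crank '0 0.3 0 0.2 -0.5 0.25 1;0 0 0 0 0 0 1' | head -1; python3 go.py 30 220 42
```

```text
time: 4.25
t 4.25 TCP fix mm [ 31.7 229.4  44.3] F fix [ 1.1 -0.8 -0.6] w 0.0
turn units [0.04 0.07 0.06] shift now [ 0.04 -0.24  0.06] shift in goal axes [ 0.04 -0.24  0.06]
```

Next I'll push along −y in small steps and watch the force.

```bash
for i in 1; do python3 -m crank '0 0 0 0.04 -0.3 0 1;0 0 0 0 -0.2 0 1;0 0 0 0 0 0 1' | head -1; python3 go.py 30 179 42; python3 -m crank '0 0 0 0 -0.2 0 1;0 0 0 0 -0.2 0 1;0 0 0 0 0 0 1' | head -1; python3 go.py 30 179 42; done
```

```text
time: 4.62
t 4.62 TCP fix mm [ 32.3 209.3  47.1] F fix [ 0.7 -0.3  0.1] w 0.001
turn units [0.05 0.15 0.07] shift now [ 0.06 -0.76  0.12] shift in goal axes [ 0.06 -0.76  0.13]
time: 5.0
t 5.0 TCP fix mm [ 32.5 192.5  47.2] F fix [ 0.1  0.5 -0.1] w 0.0
turn units [0.05 0.15 0.07] shift now [ 0.07 -0.34  0.13] shift in goal axes [ 0.06 -0.34  0.13]
```

```bash
python3 -m crank '0 0 0 0.05 -0.2 0.1 1;0 0 0 0 0 0 1' | head -1; python3 go.py 30 179 42; python3 - <<'E'
from rig import *
import cv2
c=viewer.camera("side"); cv2.imwrite("pics/s2.png",cv2.resize(c["img"][200:380,220:460,::-1],None,fx=3,fy=3))
c=viewer.camera("top"); cv2.imwrite("pics/t2.png",cv2.resize(c["img"][150:310,230:430,::-1],None,fx=3,fy=3))
E
```

```text
time: 5.25
t 5.25 TCP fix mm [ 30.4 184.1  42.8] F fix [-0.3  0.4 -0.2] w 0.0
turn units [0.06 0.15 0.07] shift now [ 0.01 -0.13  0.02] shift in goal axes [ 0.01 -0.13  0.02]
```

View pics/s2.png

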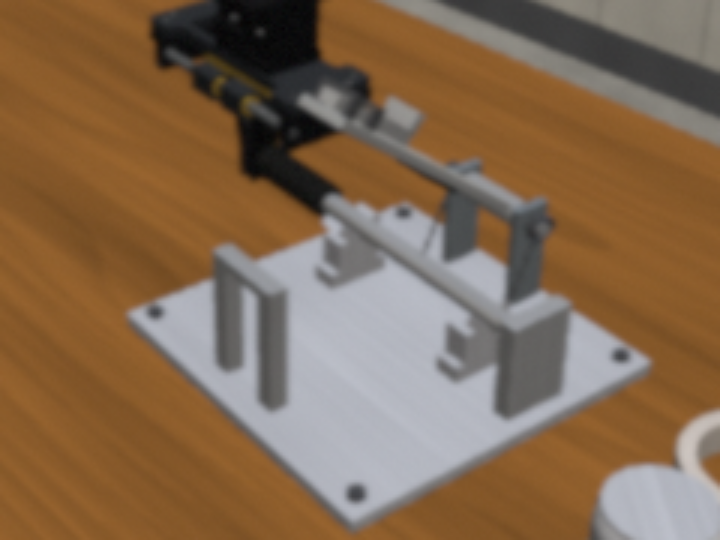

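View pics/t2.png

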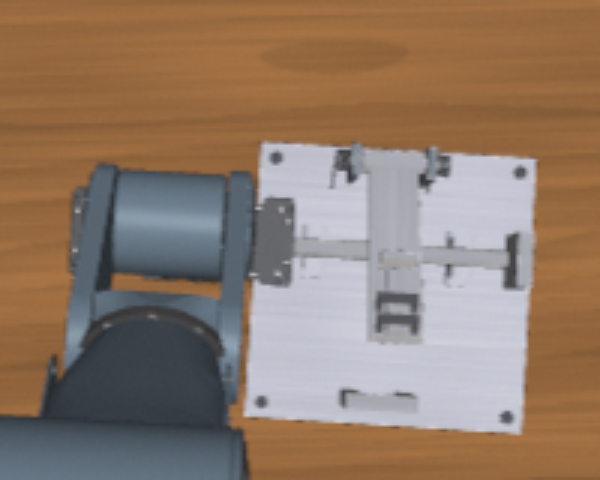

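The shaft is moving. Its bare end is nearly at the stop (top view, end at zoomed 508,258, face at about 515). I'll keep pushing until the contact force shows.

```bash
for i in 1; do python3 -m crank '0 0.15 0 0 -0.08 0 1;0 0 0 0 0 0 1' | head -1; python3 go.py; python3 -m crank '0 0 0 0 -0.06 0 1;0 0 0 0 0 0 1' | head -1; python3 go.py;  done
```

```text
time: 5.6
t 5.6 TCP fix mm [ 31.  181.3  43. ] F fix [-0.  -0.3  0.9] w 0.0
time: 5.85
t 5.85 TCP fix mm [ 31.1 178.9  43. ] F fix [-0.3 -0.9  0.5] w 0.001
```

```bash
python3 -m crank '0 0 0 0 -0.06 0 1;0 0 0 0 0 0 1' | head -1; python3 go.py; python3 -m crank '0 0 0 0 -0.06 0 1;0 0 0 0 0 0 1' | head -1; python3 go.py;
```

```text
time: 6.1
t 6.1 TCP fix mm [ 31.1 177.9  43.1] F fix [ 0.6  1.7 -0.1] w 0.0
time: 6.35
t 6.35 TCP fix mm [ 31.1 178.1  43.2] F fix [-0.5  1.6  0.4] w 0.001
```

```bash
python3 -m crank '0 0 0 0 -0.2 0 1;0 0 0 0 0 0 1' | head -1; python3 go.py; python3 -m crank '0 0 0 0 -0.2 0 1;0 0 0 0 -0.2 0 1' | head -1; python3 go.py;python3 - <<'E'
from rig import *
import cv2
c=viewer.camera("side"); cv2.imwrite("pics/s3.png",cv2.resize(c["img"][220:360,280:460,::-1],None,fx=4,fy=4,interpolation=2))
c=viewer.camera("top"); cv2.imwrite("pics/t3.png",cv2.resize(c["img"][190:310,300:430,::-1],None,fx=5,fy=5,interpolation=2))
E
```

```text
time: 6.6
t 6.6 TCP fix mm [ 31.  178.9  43.6] F fix [-0.4 -0.1 -0.3] w 0.001
time: 6.85
t 6.85 TCP fix mm [ 30.8 177.7  44.1] F fix [ 3.4 39.6  1.6] w 0.001
```

View pics/s3.png

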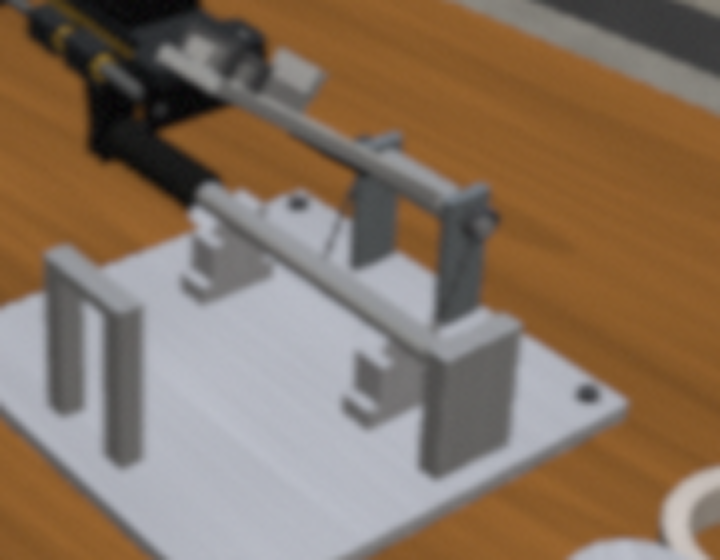

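View pics/t3.png

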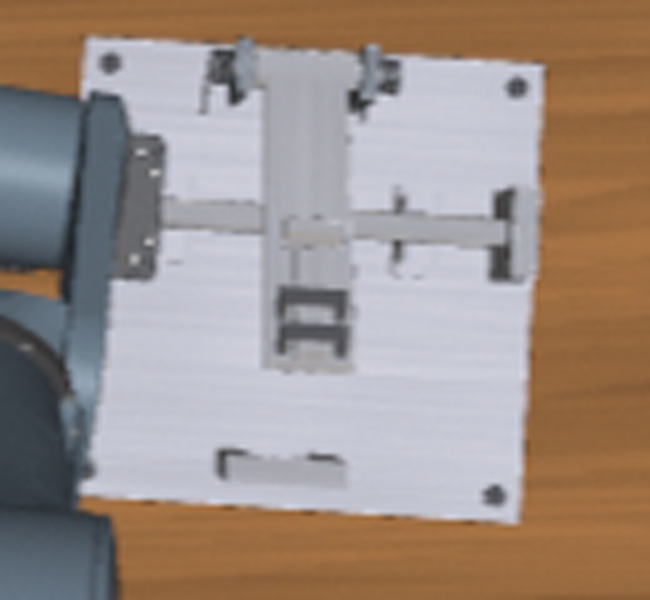

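Contact is firm: 40 N at TCP y ≈ 178, and in the top view the bare end meets the stop face (zoomed 508,232). I'll back off gently, then rise and check.

```bash
python3 -m crank '0 0 0 0 0 0 1;0 0 0 0 0.03 0 1;0 0 0 0 0.05 0 1;0 0 0 0 0.2 0 1;0 0 0 0 0.5 0 1' | head -1; python3 go.py 30 230 180
```

```text
time: 7.58
t 7.58 TCP fix mm [ 31.4 208.   45.8] F fix [-0.5  0.1 -0.9] w 0.001
turn units [ 0.55  0.05 -0.2 ] shift now [ 0.03  0.71 -3.33] shift in goal axes [ 0.04  0.55 -3.36]
```

```bash
python3 -m crank '0.5 0 -0.2 0 0.3 -1 1;0 0 0 0 0 -1 1;0 0 0 0 0 -1 1;0 0 0 0 0 -1 1;0 0 0 0 0 -0.6 1' | head -1; python3 go.py 48 0 230;  python3 - <<'E'
from rig import *
import cv2
c=viewer.camera("top"); cv2.imwrite("pics/t4.png",cv2.resize(c["img"][190:310,280:430,::-1],None,fx=5,fy=5,interpolation=2))
E
```

```text
time: 8.2
t 8.2 TCP fix mm [ 29.4 217.5 233. ] F fix [ 0.7 -0.2  0. ] w 0.0
turn units [ 0.01 -0.03 -0.01] shift now [-0.47 -5.44  0.07] shift in goal axes [-0.46 -5.44  0.07]
```

View pics/t4.png

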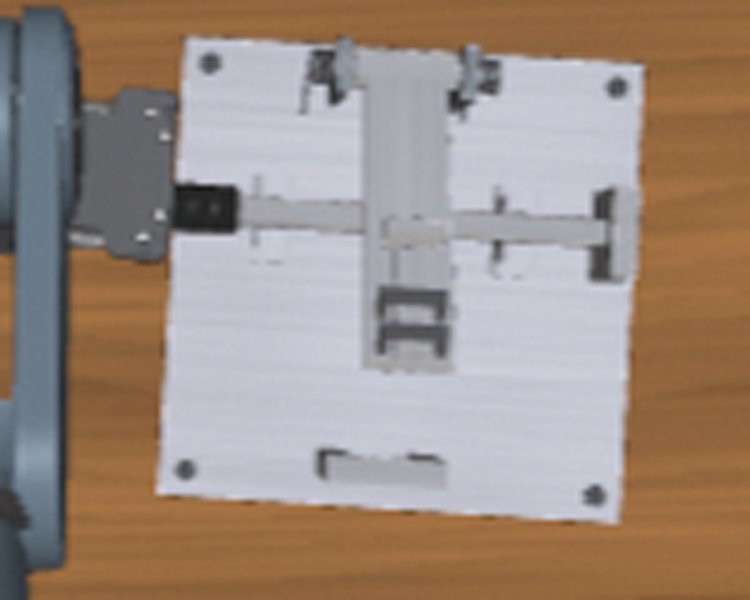

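The bare end still sits at the stop (zoomed 607,232). Next I'll move over the bar.

```bash
python3 -m crank '0 0 0 -0.1 -1 0 1;0 0 0 -0.1 -1 0 1;0 0 0 -0.1 -1 0 1;0 0 0 -0.1 -1 0 1;0 0 0 -0.1 -1 0 1' | head -1; python3 go.py 48 0 230; python3 -m crank '0 0 0 0 -0.3 0 1;0 0 0 0 0 0 1;0 0 0 0 0 0 1' | head -1; python3 go.py 48 0 150;
```

```text
time: 8.88
t 8.88 TCP fix mm [ 50.4  14.2 233.8] F fix [-0.3  0.2  0. ] w 0.0
turn units [0.01 0.02 0.03] shift now [ 0.06 -0.35  0.09] shift in goal axes [ 0.06 -0.35  0.09]
time: 9.25
t 9.25 TCP fix mm [ 49.2   0.5 231.6] F fix [-0.3 -1.   0.5] w 0.001
turn units [ 0.03 -0.02 -0.02] shift now [ 0.03 -0.02  2.04] shift in goal axes [ 0.03 -0.01  2.04]
```

```bash
python3 -m crank '0 0 0 0 0 1 1;0 0 0 0 0 0.8 1;0 0 0 0 0 0 1' | head -1; python3 go.py 48 0 140;  python3 - <<'E'
from rig import *
import cv2
c=viewer.camera("side"); cv2.imwrite("pics/s5.png",cv2.resize(c["img"][200:380,250:450,::-1],None,fx=3,fy=3,interpolation=2))
E
```

```text
time: 9.62
t 9.62 TCP fix mm [ 49.7   5.  159.1] F fix [-0.3 -0.5  0.5] w 0.0
turn units [0.03 0.01 0.04] shift now [ 0.04 -0.13  0.48] shift in goal axes [ 0.04 -0.12  0.48]
```

View pics/s5.png

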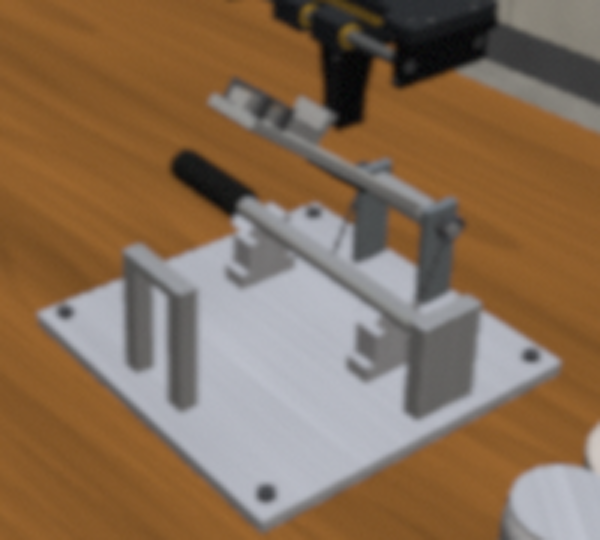

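The fingertips (zoomed 345,125) are above the bar on the hinge side of the fin (315,118). I'll press down.

```bash
python3 -m crank '0 0 0 0.05 -0.12 0.5 1;0 0 0 0 0 0.4 1;0 0 0 0 0 0 1' | head -1; python3 go.py 48 0 82; python3 -m crank '0 0 0 0 0 0.4 1;0 0 0 0 0 0.4 1;0 0 0 0 0 0 1' | head -1; python3 go.py 48 0 82
```

```text
time: 10.05
t 10.05 TCP fix mm [5.540e+01 1.000e-01 1.299e+02] F fix [2.  1.5 4. ] w 0.0
turn units [-0.02  0.22  0.06] shift now [0.21 0.   1.19] shift in goal axes [ 0.19 -0.    1.2 ]
time: 10.42
t 10.43 TCP fix mm [ 62.4  -0.9 105.7] F fix [0.1 0.1 9.4] w 0.0
turn units [-0.08  0.39  0.08] shift now [0.38 0.03 0.58] shift in goal axes [0.36 0.02 0.59]
```

```bash
python3 -m crank '0 0.4 0 0.4 0 0.3 1;0 0 0 0.1 0 0.3 1;0 0 0 0 0 0 1' | head -1; python3 go.py 48 0 82
```

```text
time: 10.8
t 10.8 TCP fix mm [53.2 -2.2 90.7] F fix [-2.4 -0.3 12.3] w 0.001
turn units [-0.14  0.26  0.07] shift now [0.13 0.06 0.21] shift in goal axes [0.13 0.05 0.22]
```

```bash
python3 -m crank '-0.1 0.3 0 0.2 0 0.25 1;0 0 0 0.1 0 0.15 1;0 0 0 0 0 0 1' | head -1; python3 go.py 40 0 82
```

```text
time: 11.18
t 11.18 TCP fix mm [51.8 -2.5 85.1] F fix [-5.6 -0.8 11.9] w 0.0
turn units [-0.08  0.23  0.06] shift now [0.3  0.07 0.07] shift in goal axes [0.3  0.06 0.08]
```

```bash
python3 -m crank '0 0.2 0 0.1 0 0.25 1;0 0 0 0.1 0 0.25 1' | head -1; python3 go.py 40 0 82; python3 -m crank '0 0.2 0 0.1 0 0.25 1;0 0 0 0.1 0 0.25 1' | head -1; python3 go.py 40 0 82
```

```text
time: 11.42
t 11.43 TCP fix mm [51.5 -2.6 81.6] F fix [-12.8   7.4  71.4] w 0.0
turn units [-0.12  0.24  0.06] shift now [ 0.29  0.07 -0.02] shift in goal axes [ 0.29  0.07 -0.01]
time: 11.68
t 11.68 TCP fix mm [51.5 -2.7 81.8] F fix [-9.6  5.3 50.9] w 0.001
turn units [-0.17  0.28  0.06] shift now [ 0.29  0.07 -0.01] shift in goal axes [ 0.29  0.07 -0.  ]
```

The bar is on its stop (TCP z ≈ 82 mm, force rose to over 50 N). I'll slide towards the fin with a lighter press on every row.

```bash
python3 -m crank '0 0.1 0 0.3 0.05 0.12 1;0 0 0 0.3 0 0.12 1;0 0 0 0.3 0 0.1 1' | head -1; python3 go.py -6 0 82
```

```text
time: 12.05
t 12.05 TCP fix mm [41.8 -5.2 84.9] F fix [6.4 2.  9.7] w 0.0
turn units [-0.34  0.9   0.03] shift now [ 1.2   0.13 -0.02] shift in goal axes [1.19 0.13 0.07]
```

```bash
python3 -m crank '-0.3 0.8 0 0.15 0.1 0.2 1;-0.1 0.3 0 0.15 0.05 0.25 1' | head -1; python3 go.py -6 0 82
```

```text
time: 12.3
t 12.3 TCP fix mm [39.7 -4.3 81.4] F fix [-9.4  3.3 72.4] w 0.0
turn units [-0.07  0.03  0.07] shift now [ 1.14  0.11 -0.02] shift in goal axes [ 1.14  0.11 -0.02]
```

```bash
python3 - <<'E'
from rig import *
import cv2
c=viewer.camera("side"); cv2.imwrite("pics/s6.png",cv2.resize(c["img"][200:380,250:450,::-1],None,fx=3,fy=3,interpolation=2))
E
python3 go.py -6 0 82
```

```text
t 12.35 TCP fix mm [39.7 -4.2 81.7] F fix [-7.7 -0.1 50.9] w 0.001
turn units [-0.07  0.03  0.07] shift now [ 1.14  0.11 -0.01] shift in goal axes [ 1.14  0.1  -0.01]
```

View pics/s6.png

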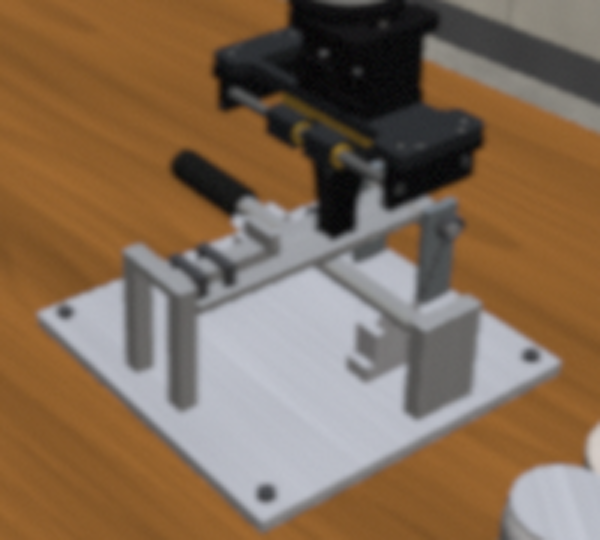

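The bar is level, and the fin (zoomed 265,225) stands ahead of the fingers (335,220) with the bolt still drawn. I'll continue the slide.

```bash
python3 -m crank '0 0.2 0 0.3 0.1 0.13 1;0 0.3 0 0.3 0.05 0.13 1' | head -1; python3 go.py -6 0 82; python3 -m crank '0 0.3 0 0.3 0.05 0.13 1;0 0.3 0 0.3 0.05 0.15 1' | head -1; python3 go.py -6 0 82
```

```text
time: 12.6
t 12.6 TCP fix mm [32.9 -3.2 83.3] F fix [6.  2.  9.7] w 0.0
turn units [-0.22  0.    0.06] shift now [0.97 0.09 0.03] shift in goal axes [0.97 0.08 0.03]
time: 12.85
t 12.85 TCP fix mm [27.7 -3.3 82.2] F fix [11.4  3.9 18.5] w 0.001
turn units [-0.33 -0.1   0.02] shift now [0.84 0.08 0.01] shift in goal axes [0.84 0.08 0.01]
```

```bash
python3 -m crank '-0.3 0.2 0 0.4 0.1 0.15 1;0 0.2 0 0.4 0.05 0.15 1' | head -1; python3 go.py -6 0 82; python3 -m crank '-0.1 0.2 0 0.4 0.05 0.15 1;0 0.2 0 0.4 0.05 0.15 1' | head -1; python3 go.py -6 0 82
```

```text
time: 13.1
t 13.1 TCP fix mm [20.7 -3.4 82.2] F fix [10.2  2.9 16.9] w 0.0
turn units [-0.2   0.15 -0.01] shift now [ 0.67  0.08 -0.  ] shift in goal axes [0.67 0.08 0.01]
time: 13.35
t 13.35 TCP fix mm [14.6 -4.7 82.2] F fix [10.8  3.2 19.4] w 0.001
turn units [-0.25  0.42 -0.07] shift now [ 0.52  0.12 -0.02] shift in goal axes [0.52 0.12 0.01]
```

```bash
python3 -m crank '-0.2 0.5 -0.1 0.4 0.15 0.15 1;0 0.3 0 0.4 0.1 0.15 1' | head -1; python3 go.py -6 0 82; python3 -m crank '-0.1 0.3 0 0.4 0.1 0.15 1;0 0.3 0 0.4 0.1 0.15 1' | head -1; python3 go.py -6 0 82
```

```text
time: 13.6
t 13.6 TCP fix mm [10.3 -3.5 82.2] F fix [11.8  0.5 17.3] w 0.0
turn units [-0.28  0.32  0.02] shift now [ 0.41  0.09 -0.01] shift in goal axes [0.41 0.09 0.01]
time: 13.85
t 13.85 TCP fix mm [ 7.4 -3.4 82.2] F fix [12.7  0.4 17.8] w 0.0
turn units [-0.39  0.46 -0.02] shift now [ 0.33  0.09 -0.01] shift in goal axes [0.33 0.09 0.01]
```

```bash
python3 -m crank '-0.3 0.5 0 0.6 0.1 0.13 1;0 0.4 0 0.6 0.1 0.13 1' | head -1; python3 go.py -6 0 82; python3 -m crank '-0.1 0.4 0 0.6 0.1 0.13 1;0 0.4 0 0.6 0.1 0.13 1' | head -1; python3 go.py -32 0 82; python3 - <<'E'
from rig import *
import cv2
c=viewer.camera("side"); cv2.imwrite("pics/s7.png",cv2.resize(c["img"][200:380,250:450,::-1],None,fx=3,fy=3,interpolation=2))
E
```

```text
time: 14.1
t 14.1 TCP fix mm [-12.1  -3.2  82.2] F fix [11.9 -1.1 14.6] w 0.001
turn units [-0.29  0.27 -0.06] shift now [-0.15  0.08  0.01] shift in goal axes [-0.15  0.08  0.  ]
time: 14.35
t 14.35 TCP fix mm [-24.   -4.   82.7] F fix [34.  10.5  3.1] w 0.001
turn units [-0.42  0.4  -0.17] shift now [0.2  0.1  0.01] shift in goal axes [0.2  0.1  0.02]
```

View pics/s7.png

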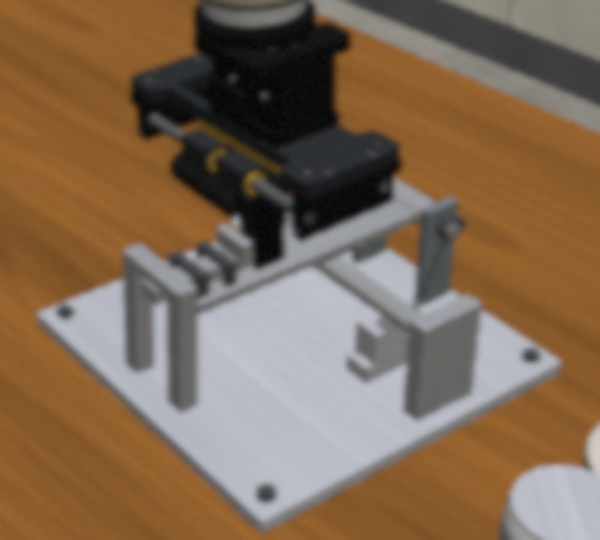

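The fingers are on the fin (zoomed 240,240) and the bolt is entering under the keeper (150,290). I'll press down more while finishing the push.

```bash
python3 -m crank '-0.3 0.4 -0.1 0.05 0.1 0.2 1;0 0.1 0 0.1 0.05 0.2 1' | head -1; python3 go.py -32 0 82
```

```text
time: 14.65
t 14.65 TCP fix mm [-23.1  -3.4  80.3] F fix [-9.9  3.4 68.5] w 0.0
turn units [-0.27  0.06  0.01] shift now [ 0.22  0.08 -0.05] shift in goal axes [ 0.22  0.09 -0.04]
```

```bash
python3 -m crank '-0.2 0.3 0 0.25 0.1 0.13 1;0 0.3 0 0.3 0.05 0.13 1' | head -1; python3 go.py -32 0 82;  python3 -m crank '-0.2 0.3 0 0.35 0.1 0.13 1;0 0.3 0 0.35 0.05 0.13 1' | head -1; python3 go.py -32 0 82
```

```text
time: 14.9
t 14.9 TCP fix mm [-23.4  -3.6  82.3] F fix [16.5  9.4  7.1] w 0.0
turn units [-0.23  0.05 -0.06] shift now [0.22 0.09 0.  ] shift in goal axes [0.21 0.09 0.01]
time: 15.15
t 15.15 TCP fix mm [-23.4  -3.7  82.1] F fix [15.2 10.2 15.6] w 0.001
turn units [-0.2   0.16 -0.14] shift now [ 0.22  0.09 -0.  ] shift in goal axes [0.22 0.09 0.  ]
```

```bash
python3 - <<'E'
from h import *
from rig import *
import cv2
c=viewer.camera("side"); p=np.load("p.npy"); cv2.imwrite("pics/s8.png",cv2.resize(c["img"][270:345,280:380,::-1],None,fx=8,fy=8,interpolation=2))
for n,P in dict(k1=[-98,-32,103.5],k2=[-112,-32,103.5],k3=[-98,32,103.5],finTopR0=[-16,-15,107],finTopL0=[-24,15,107],finTopR25=[-41,-15,107],finTopL25=[-49,15,107],finTopRnear25=[-49,-15,107],barend=[-90,-22,82],baren2=[-90,22,82]).items():
    print(n,((proj(c,fx(p,np.array(P)/1000))[0]-[280,270]+.5)*8).round())
c=viewer.camera("top"); cv2.imwrite("pics/t8.png",cv2.resize(c["img"][210:310,320:420,::-1],None,fx=6,fy=6,interpolation=2))
E
```

```text
k1 [294. 210.]
k2 [245. 231.]
k3 [139.  90.]
finTopR0 [521.  55.]
finTopL0 [421.  14.]
finTopR25 [442.  87.]
finTopL25 [341.  45.]
finTopRnear25 [416.  98.]
barend [296. 255.]
baren2 [190. 171.]
```

View pics/s8.png

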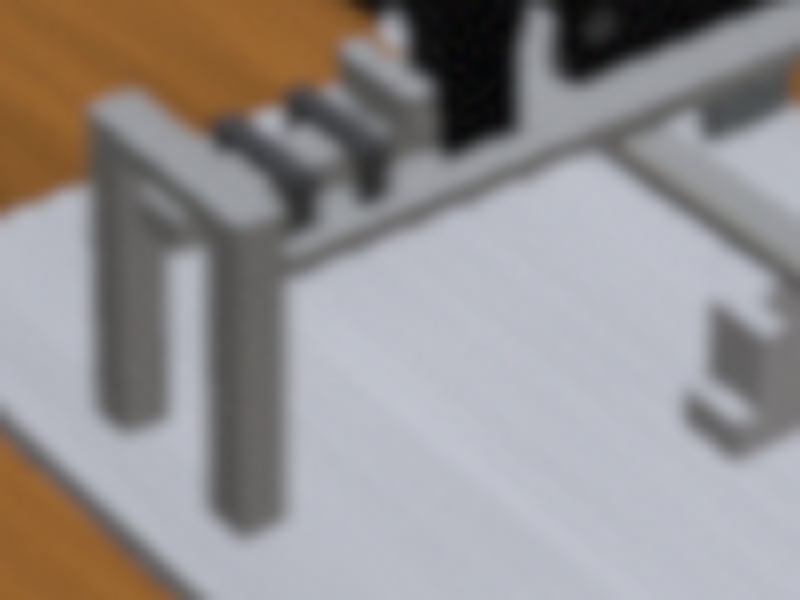

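View pics/t8.png

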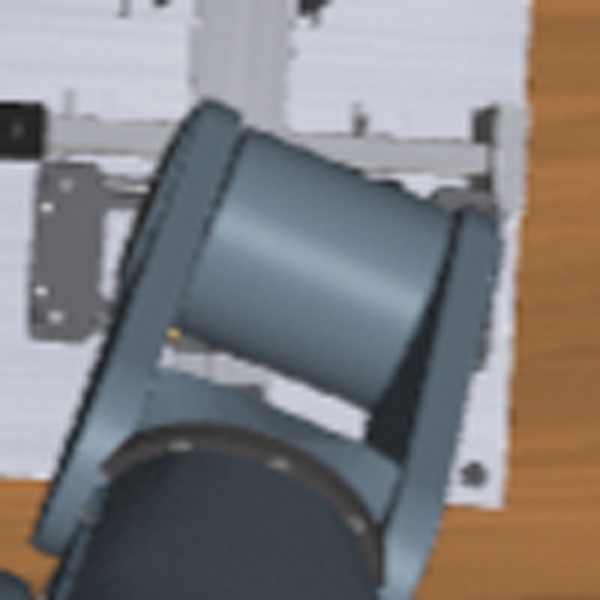

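The fin's top corners (zoomed 440,85 and 340,48) match the fully-out prediction (442,87 and 341,45), and the bolt tip shows beyond the keeper at (180,225). So the bolt is at its end. I'll back off the fin and rise.

```bash
python3 -m crank '0 0 0 -0.1 0 0.03 1;0 0 0 -0.1 0 0 1;0 0 0 -0.1 0 -0.1 1;0 0 0 0 0 -0.3 1' | head -1; python3 go.py;  python3 -m crank '0 0 0 0 0 -1 1;0 0 0 0 0 -1 1;0 0 0 0 0 -1 1;0 0 0 0 0 -1 1;0 0 0 0 0 0 1' | head -1; python3 go.py
```

```text
time: 15.75
t 15.75 TCP fix mm [ -9.4  -2.9 101.8] F fix [ 0.3 -0.1  1. ] w 0.0
time: 16.38
t 16.38 TCP fix mm [-13.2   0.6 270. ] F fix [-0.3  0.5 -0.6] w 0.001
```

```bash
python3 -m crank '0 0 0 0.5 1 0 1;0 0 0 0.5 1 0 1;0 0 0 0.5 1 0 1;0 0 0 0.5 1 0 1;0 0 0 0.5 1 0 1' | head -1; python3 -m crank '0 0 0 0.3 0.7 0 1;0 0 0 0 0 0 1;0 0 0 0 0 0 1' | head -1; python3 - <<'E'
from h import *
from rig import *
import cv2
c=viewer.camera("side"); p=np.load("p.npy"); cv2.imwrite("pics/s9.png",cv2.resize(c["img"][250:350,270:400,::-1],None,fx=6,fy=6,interpolation=2))
c=viewer.camera("top"); cv2.imwrite("pics/t9.png",cv2.resize(c["img"][190:310,280:430,::-1],None,fx=5,fy=5,interpolation=2))
for n,P in dict(finR25=[-41,-15,107],finR0=[-16,-15,107],bare=[30,-116,60],barend=[-90,0,82],keepEdge=[-98,0,103.5]).items():
    print(n,((proj(c,fx(p,np.array(P)/1000))[0]-[280,190]+.5)*5).round())
o=robot.get_obs(); print(o["time"],o["ft_force"],o["position"])
E
```

```text
time: 17.0
time: 17.38
finR25 [422. 355.]
finR0 [424. 307.]
bare [605. 235.]
barend [384. 444.]
keepEdge [387. 461.]
17.475 [ 0.15421796 -0.06067451 -0.05717312] [0.40302149 0.13344558 0.25831123]
```

View pics/s9.png

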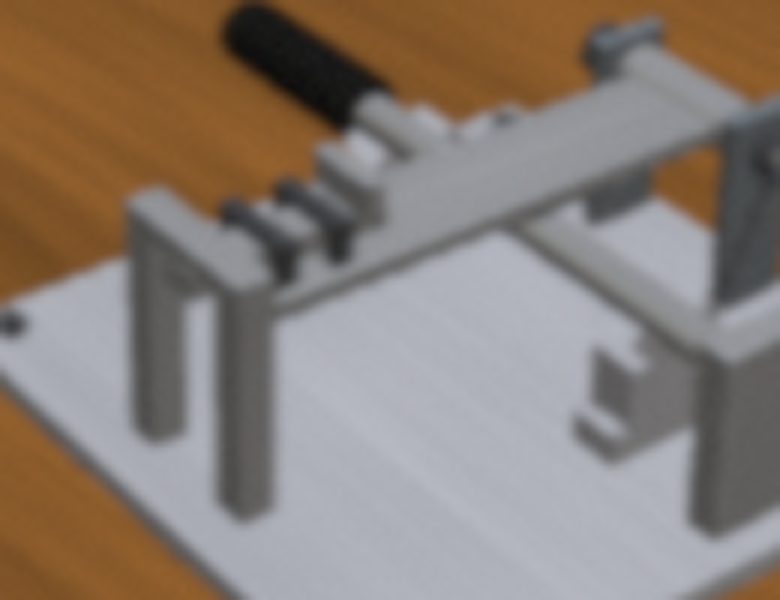

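View pics/t9.png

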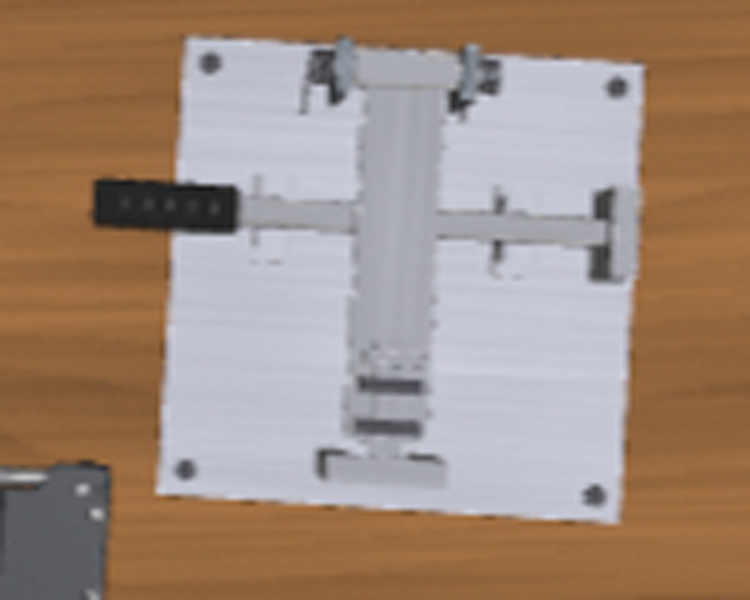

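The bar stays down with the bolt out under the keeper: the fin is at row ~355 in the top view, as predicted for fully out. The shaft has not moved since it was pushed home (end at zoomed 606,232), and the robot is clear. I'll hand in.

```bash
python3 -c "
from rig import robot
print(robot.hand_in())"
```

```text
the job is handed in; nothing more can be done
None
```

The shaft is against the end stop and the bar is latched down under the keeper. I handed the job in at about 17.5 s; hand-in reports no verdict.

- **Shaft:** I pushed it along the V-blocks until it met the stop, with the force rising to about 40 N, and did this while the bar was still up. In the last pictures its bare end still sits on the stop face.
- **Bar and bolt:** I pressed the bar fully down, then slid the bolt out with the fingertips while holding the bar down. In the last pictures the bar stays level. The fin is where I predicted for 25 mm of slide, to about a pixel, and the bolt's tip showed beyond the keeper.
- **Bystanders:** The arm never went near the tape roll, can or pot. I did not measure them again at the end.

**What disagreed or ran high:**
- The two cameras gave the fixture's yaw about 0.008 rad apart, so I used the joint fit.
- The fingers met the fin about 8 mm sooner than the pad width suggested. The arm therefore stalled short of my computed end point, but the side picture showed the bolt was already at its end.
- Pressing on the bar peaked at about 72 N at the wrist, all through the fingertips and below the 120 N limit.

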